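# Close the test cell: start the long plug in its deep port

### The job

Take the closure plug with the red six-sided head out of the white stand and close the aluminium test cell with it: lower it down the deep port, turn it lightly without forcing until its thread drops into a thread start at the bottom, then turn it clockwise until its flange is fully home on the cell's top face, and let go. Leave the blue and the black plug in the stand.

Things in the scene. Friction and masses are not known exactly. Their poses are not given: they have to be found in the camera images.
- plug_head (a point): Centre of the red six-sided head, 32 mm across flats and 32 mm tall, of the loose closure plug (about 0.22 kg, 132 mm long), hanging upright in the stand. On the plug's axis, 16 mm below its top, 116 mm above its foot. z up along the axis; x is square to one pair of flats, the other pairs lie at 60 and 120 degrees to it.
- plug_foot (a point): Tip of the red plug's stem, on its axis, 116 mm below plug_head; same axes. The lowest 10 mm is a cone, 18 to 8 mm. Centred 21 mm above the foot, three round-ended thread pins (the lugs), 5 mm thick, at 120 degrees, one along the x axis, stand out to a diameter of 29 mm.
- cell: Test cell, fixed to the bench: a square aluminium block 104 x 104 mm on a dark base plate 160 x 140 mm; its flat top is 115 mm above the bench, with the round port in the middle (bolt heads 4 mm high near the corners). Origin at the bench below the port's axis; z up.
- port (a point): Centre of the port's mouth on the cell's top face, z up: a straight round well 34 mm in diameter, chamfered, with the thread ring at its bottom. Foot below the mouth: about 83 mm with the lugs resting on the ring, 90 to 92 mm once they have dropped into the slots, 95 mm when the flange meets the top face.
- blue: A shorter plug with a round blue head, loose, hanging in the stand; origin at its foot, z up.
- black: A shorter plug with a round black head, loose, hanging in the stand; origin at its foot, z up.
- rack: White stand, fixed: a plate 70 x 250 mm, top 108 mm above the bench, with three 36 mm holes in a row along its y axis, 85 mm apart, in which the three plugs hang by their flanges; which hole holds which plug varies. Origin at the bench below the middle hole.
- plug_flange (a point): Centre of the underside of the red plug's dark round flange (46 mm in diameter, 5 mm thick, right under the head), 21 mm below plug_head; same axes. Below it a steel stem, 18 mm in diameter, 95 mm long.
- ring (a point): Centre of the flat top of the brass thread ring, 65 mm below the port's mouth; 22 mm hole for the stem. Three entry slots at 120 degrees, wider than the lugs (about 15 degrees of play either way). Where they lie around the axis changes every time; it is hard to see and not told by these axes: find it by feel.
- thread (a point): Point on the port's axis 12 mm below the ring's top, in the three-start right-hand thread. From the slots the plug sinks 7.5 mm per 100 degrees of clockwise turn (from above), with about 1 mm of axial play; let it down as it turns. The flange meets the top face 40 to 70 degrees after the drop and a hard stop follows soon. It holds by friction when let go.

How it is judged:
On the way, in this order (a step that is already met when the one before it is completed fails the run):
1. the red plug's foot is down in the port (z of plug_foot in the frame of port below -0.02 m and horizontal distance between plug_foot and port below 0.012 m), for 0.1 s.
2. all its lugs have dropped into the thread starts, the plug upright (z of plug_foot in the frame of port below -0.088 m and horizontal distance between plug_foot and port below 0.005 m and angle between plug_foot's own z axis and vertical below 0.06 rad), for 0.1 s.
At the end, for the whole second after the job is handed in: The red plug is screwed home in the port: its foot at least 94 mm below the mouth (flange within 1 mm of the top face), within 5 mm of the axis, upright within 0.05 rad, at rest, and the blue and black plugs are within 30 mm of where they were (z of plug_foot in the frame of port below -0.094 m and horizontal distance between plug_foot and port below 0.005 m and angle between plug_foot's own z axis and vertical below 0.05 rad and linear speed of plug below 0.01 m/s and distance of each of blue, black from where it was at the start of the episode below 0.03 m); the robot touches nothing.
It fails at once if the red plug is forced, by pushing or turning, before its thread has caught: contact forces on the cell above 80 N in all (contact force between plug and cell above 80 N and z of plug_foot in the frame of port above -0.087 m).
It fails at once if the blue or the black plug is lifted or carried away (distance of any of blue, black from where it was at the start of the episode above 0.03 m).
It also fails if it takes over 61 s, if anything falls off the work surface, if the arm or the gripper's body presses on something with over 40 N, if the wrist force passes 120 N, or if a joint passes its speed limit or range.

### The arm

A 6-joint arm with a two-finger parallel gripper is mounted at the origin on the work surface. World frame = base frame: x ahead of the robot, y to its left, z up, the work surface at z = 0. Lengths are in m, angles in rad, forces in N, time in s.
With the tool pointing down it reaches from about 0.25 to 0.775 m from the base axis. Payload 4 kg.
Tool frame: the origin (TCP) lies midway between the tips of the shut fingers; the grasp point (between the pads) lies 19 mm behind it; z points along the fingers, y is the direction in which the jaws open and shut (so a half turn about z gives the same grasp; the last joint's range is limited). The gripper opens to 94 mm and grips with 3 to 60 N. Pads are 16 mm wide; open, the fingers measure 119 mm over their backs; the gripper's body (75 mm by 177 mm) begins 78 mm behind the grasp point.
Start: joints at [1.009, 0.087, 1.371, -0, 1.684, -0.103], TCP at [0.244, 0.493, 0.206] pointing down, gripper open.
Joint ranges: [-3.1, 3.1], [-0.76, 2.03], [0.27, 2.55], [-1.08, 4.22], [0.17, 2.65], [-2.57, 2.57]. Speed limits (rad/s): [2.79, 2.79, 3.14, 3.14, 3.14, 3.14].

### API

Orientations are given as [roll, pitch, yaw] about the fixed x, y, z axes, in that order (R = Rz(yaw) Ry(pitch) Rx(roll)).
In Python, from bench import get_obs, snapshot, ticket gives the robot as it stands.
- The arm moves only by the shell command python3 -m creep 'ROWS' [OPENING]. ROWS is JSON, a list that holds one entry, the list of rows, each a list of 4 numbers: the shift along the tool's x, y, z in mm, then the turn about the tool's z in degrees. A call has 1 to 8 rows; each row shifts and turns the commanded pose from where the row before left it, along the tool's axes as they then stand; what a row does not reach is not made up. A row lasts 1/8 s, in which the tool goes at most 62.5 mm and 10.7 degrees, less where a joint would pass 70% of its speed; a pose out of reach is approached as far as the arm can. A call with a gripper value outside its range is refused whole. OPENING is the opening, from 0 (shut) to 1 (fully open), set as the call begins (- or left out, the last holds). The fingers move at their own pace and stop on an object; the grip force is fixed at half the most. Time passes only in rows, so rows that do not move let the fingers close. It gives the time, the measured TCP pose, the force and the opening at its end, in the units of the state.
- get_obs(): the state, without advancing time (a new reading comes with each control period).
- snapshot(name): name is "side" or "top" or "wrist"; returns a dict with "color" (480x640x3 uint8, red, green, blue), "depth" (480x640 float32, m along the optical axis (not along the pixel's ray), 0 where there is no reading), "fx", "fy", "cx", "cy" (pixels), "extrinsics" (4x4, takes a point from world to camera coordinates). Camera axes: x right, y down, z forward; pixel columns grow to the right and rows downward; lengths in m; the calibration is good to about 2 mm. A picture is of the moment at which its call begins.
- ticket.close_job(): hands the job in, once; it reports no verdict.
The state is a dict: "time": time; "joint_positions": joint angles; "qvel": joint speeds; "joint_torque": joint torques, N m; "tool_pos": TCP position; "ee_rot": TCP orientation; "wrist_force": force on the tool from outside, world axes, zero at the start; "wrist_torque": the same for the moment, N m; "width": finger opening in m.
Only numpy, scipy, OpenCV 4.12 (cv2) and the standard library are available. Lean on these libraries where they do the work, as an engineer would, in place of code of your own. Each camera call takes 0.05 s, during which the arm holds its last target. There are 200 camera calls.

## Working session

There is one attempt and no reset: what is moved stays moved. The work goes in short steps, Python scripts to look and compute and a shell command to move; the robot and the scene stay as the last step left them, time stands still between calls to the robot, and variables do not carry over. Pictures are saved under pics/ and viewed, on a budget of 10 in all, crops included, one or two more only if the job needs it, and the job is handed in when it is done.

```bash
mkdir -p pics
cat > h.py <<'E'
import numpy as np, cv2
from bench import get_obs, snapshot, ticket
def save(s,n): cv2.imwrite(f'pics/{n}.png',cv2.cvtColor(s['color'],cv2.COLOR_RGB2BGR))
def cloud(s):
    d=s['depth'];v,u=np.indices(d.shape)
    c=np.stack([(u-s['cx'])/s['fx']*d,(v-s['cy'])/s['fy']*d,d,np.ones_like(d)],-1)
    w=c@np.linalg.inv(s['extrinsics']).T
    w=w[...,:3]; w[d==0]=np.nan
    return w
E
python3 - <<'E'
from h import *
o=get_obs()
for k in o: print(k,np.round(o[k],3))
for n in ('top','side'):
    s=snapshot(n); save(s,n); np.savez(n+'.npz',**s)
    E=np.linalg.inv(s['extrinsics']); print(n,E.round(3).tolist(),s['fx'])
a=np.hstack([cv2.imread('pics/top.png'),cv2.imread('pics/side.png')])
E
ls
```

```text
time 0.0
joint_positions [ 1.009  0.088  1.372 -0.     1.684 -0.103]
qvel [-0.001 -0.    -0.     0.002 -0.     0.001]
joint_torque [-0.0000e+00 -3.4019e+01 -3.0242e+01  7.2000e-02  3.3000e-02 -0.0000e+00]
tool_pos [0.243 0.493 0.204]
ee_rot [-3.139 -0.     2.683]
wrist_force [ 0.748 -0.905 -0.277]
wrist_torque [-0.04   0.022  0.004]
width 0.094
top [[-0.028, -0.989, 0.145, 0.419], [-0.999, 0.032, 0.029, 0.059], [-0.033, -0.144, -0.989, 0.822], [0.0, 0.0, 0.0, 1.0]] 440.71507803314074
side [[0.91, -0.286, 0.301, 0.314], [-0.415, -0.601, 0.683, -0.373], [-0.014, -0.746, -0.666, 0.559], [0.0, 0.0, 0.0, 1.0]] 437.6593883539199
h.py
pics
side.npz
top.npz
```

View pics/top.png

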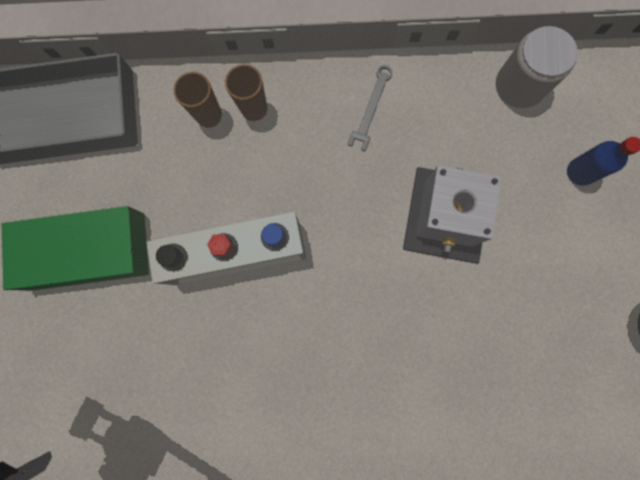

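View pics/side.png

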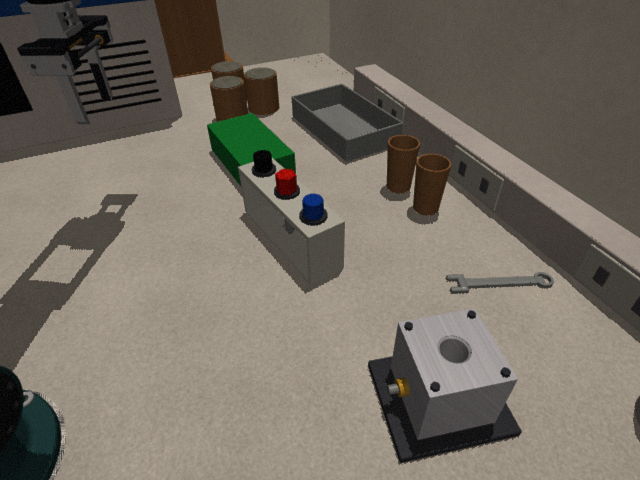

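The top view shows the red plug at about (220,245) in the middle hole, black at (171,256), blue at (273,235) and the port at (464,202). In the side view red is at (287,183) and the port at (455,349). Next I measure them.

```bash
cat > m.py <<'E'
from h import *
def red(s,lo=.138):
    w=cloud(s);c=s['color'].astype(int)
    m=(c[...,0]>90)&(c[...,1]<70)&(c[...,2]<70)&(abs(w[...,2]-.145)<.006)
    m=cv2.erode(m.astype(np.uint8),np.ones((1,1)))>0
    p=w[m]
    p=p[(abs(p[:,:2]-np.median(p[:,:2],0))<.025).all(1)]
    (c0,_,a)=cv2.minAreaRect((p[:,:2]*1000).astype(np.float32))
    # hex flats: width function
    th=np.radians(np.arange(0,60)); W=[sum(np.ptp(p[:,:2]@[np.cos(t+k*np.pi/3),np.sin(t+k*np.pi/3)]) for k in range(3))/3 for t in th]
    mid=[]
    t=th[np.argmin(W)]
    return p.mean(0),np.array(c0)/1000,len(p),np.degrees(t),min(W),max(W),np.median(p[:,2])
def cell(s,guess):
    w=cloud(s)
    m=(abs(w[...,2]-.115)<.004)&(np.hypot(w[...,0]-guess[0],w[...,1]-guess[1])<.085)
    p=w[m]; r=cv2.minAreaRect((p[:,:2]*1000).astype(np.float32))
    # hole edge: top-face points' mask, inner hole contour
    mm=m.astype(np.uint8); cs,h=cv2.findContours(mm,cv2.RETR_CCOMP,cv2.CHAIN_APPROX_NONE)
    out=[]
    for c,hh in zip(cs,h[0]):
        if hh[3]>=0 and len(c)>20:
            c=c[:,0].astype(float); E=np.linalg.inv(s['extrinsics'])
            d=np.stack([(c[:,0]-s['cx'])/s['fx'],(c[:,1]-s['cy'])/s['fy'],np.ones(len(c))],1)@E[:3,:3].T
            q=E[:3,3]+d*((.115-E[2,3])/d[:,2])[:,None]
            e=cv2.fitEllipse((q[:,:2]*1000).astype(np.float32)); out.append((np.round(e[0],1),np.round(e[1],1)))
    return r,np.median(p[:,2]),out
if __name__=='__main__':
    for n in ('top','side'):
        s=dict(np.load(n+'.npz')); print(n,[np.round(x,4) for x in red(s)])
        w=cloud(s); u,v=(450,225) if n=='top' else (430,365)
        print(w[v,u].round(3)); g=w[202,464] if n=='top' else w[349,455]; print(cell(s,g))
        m=(abs(w[...,2]-.108)<.003)&(w[...,1]>.1)&(w[...,1]<.8)&(s['color'].min(2)>100)
        p=w[m]; print('rack',cv2.minAreaRect((p[:,:2]*1000).astype(np.float32)),np.median(p[:,2]))
E
python3 m.py
```

```text
top [array([0.5127, 0.2287, 0.1459]), array([0.5125, 0.2292]), np.int64(145), np.float64(59.0), np.float64(0.0299), np.float64(0.0321), np.float64(0.1459)]
[ 0.535 -0.135  0.117]
(((573.4690551757812, -161.8701934814453), (105.18819427490234, 105.41143798828125), 77.31599426269531), np.float64(0.11558439388899022), [(array([ 572.3, -160.7]), array([35. , 35.1])), (array([ 606.3, -213.5]), array([ 9.7, 12.4]))])
rack ((642.5812377929688, 254.94882202148438), (335.5003662109375, 250.6593475341797), 9.728102684020996) 0.1087340815197968
side [array([0.5137, 0.2318, 0.1452]), array([0.5136, 0.2318]), np.int64(173), np.float64(59.0), np.float64(0.0325), np.float64(0.0354), np.float64(0.1452)]
[ 0.537 -0.168  0.116]
(((575.4619750976562, -161.35279846191406), (105.7930679321289, 105.15873718261719), 77.48279571533203), np.float64(0.11527729054918823), [(array([ 527.2, -190.6]), array([ 9.3, 10.7])), (array([ 610.7, -211.4]), array([ 7.4, 11.9])), (array([ 573.6, -162.7]), array([33.7, 34.5])), (array([ 546.2, -108.5]), array([10.6, 12. ]))])
rack ((514.4248046875, 232.0418701171875), (71.85392761230469, 250.31695556640625), 9.631465911865234) 0.1082453460318768
```

```bash
cat > to.py <<'E'
# usage: to.py x y z yawdeg  -> remaining shift in tool axes (mm), turn (deg)
import sys; from h import *; from scipy.spatial.transform import Rotation as R
o=get_obs(); t=np.array([float(a) for a in sys.argv[1:5]])
r=R.from_euler('xyz',o['ee_rot']).as_matrix()
print('pos',np.round(o['tool_pos'],4),'rot',np.degrees(o['ee_rot']).round(2),'j6',np.degrees(o['joint_positions'][5]).round(1),'F',np.round(o['wrist_force'],1),'w',round(float(o['width']),4),'t',o['time'])
print('shift mm',(r.T@(t[:3]-o['tool_pos'])*1000).round(1),'turn',((np.degrees(o['ee_rot'][2])-t[3]+180)%360-180).round(2))
E
python3 -m creep '[[[-45,-14,0,0],[-45,-14,0,0],[-45,-14,0,0],[-45,-15,0,0],[-45,-15,0,0],[-45,-15,0,0],[-45,-14,0,0],[-43,-14,0,0]]]' 1
python3 -m creep '[[[0,0,0,10],[0,0,0,10],[0,0,0,10],[0,0,0,10],[0,0,0,10],[0,0,0,10],[0,0,0,5],[0,0,0,0]]]'
python3 to.py .513 .231 .200 89
python3 - <<'E'
from h import *
s=snapshot('wrist'); save(s,'w1'); np.savez('w1.npz',**s)
E
```

```text
time: 1.1
tool_pos: [0.5144, 0.2301, 0.2049]
ee_rot: [-3.141, -0.001, 2.683]
wrist_force: [0.7, 0.8, 0.9]
width: 0.0939
time: 2.1
tool_pos: [0.5134, 0.2314, 0.2049]
ee_rot: [-3.141, 0.0, 1.549]
wrist_force: [0.4, 1.0, -0.4]
width: 0.0943
pos [0.5134 0.2314 0.2049] rot [-1.7994e+02  2.0000e-02  8.8770e+01] j6 19.7 F [ 0.4  1.  -0.4] w 0.0943 t 2.1
shift mm [-0.4 -0.4  4.9] turn -0.23
```

View pics/w1.png

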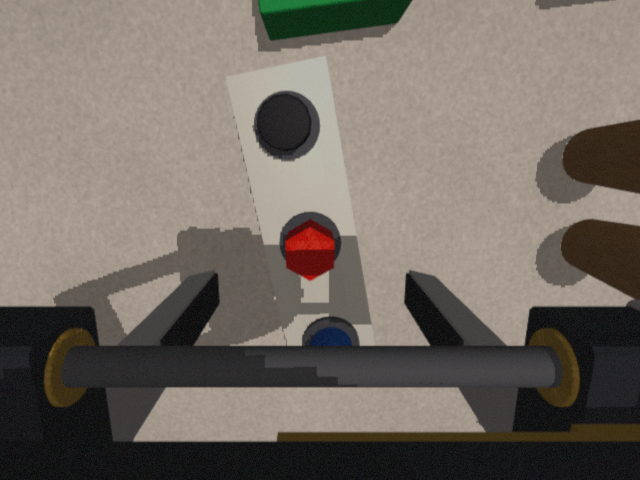

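The wrist view shows the red head at (310,248) with its flats facing the jaws (left and right), and both neighbours clear of the fingers. I'll refine centre and angle from this image.

Run:
```python
from h import *; from scipy.optimize import least_squares
s=dict(np.load('w1.npz')); w=cloud(s); c=s['color'].astype(int)
m=((c[...,0]>80)&(c[...,1]<80)&(c[...,2]<80)&(abs(w[...,2]-.145)<.003)); p=w[m]; print(len(p),np.median(p[:,2]),p.mean(0))
h=cv2.convexHull((p[:,:2]*1000).astype(np.float32))[:,0]
print('raw centroid hull',cv2.moments(h)['m10']/cv2.moments(h)['m00'],cv2.moments(h)['m01']/cv2.moments(h)['m00'])
# fit hexagon to mask boundary
cs,_=cv2.findContours(m.astype(np.uint8),cv2.RETR_EXTERNAL,cv2.CHAIN_APPROX_NONE); k=max(cs,key=len)[:,0].astype(float)
E=np.linalg.inv(s['extrinsics']); d=np.stack([(k[:,0]-s['cx'])/s['fx'],(k[:,1]-s['cy'])/s['fy'],np.ones(len(k))],1)@E[:3,:3].T
q=(E[:3,3]+d*((.145-E[2,3])/d[:,2])[:,None])[:,:2]*1000
def f(x):
    r=q-x[:2]; a=x[3]+np.arange(6)*np.pi/3
    return (r@np.array([np.cos(a),np.sin(a)])).max(1)-x[2]
for a0 in (-.3,0,.3):
    r=least_squares(f,[*q.mean(0),16,a0],loss='soft_l1'); print(r.x[:3],np.degrees(r.x[3]),r.cost)
w_=w; print(cloud(s)[125,285])
```

```text
1974 0.145995296768397 [0.5123994  0.23472834 0.14596548]
raw centroid hull 512.4500408039795 234.21341260337786
[512.40347687 234.27723631  15.79875779] -1.7359006532976464 5.4071688273745036
[512.40347687 234.27723631  15.79875779] -1.7359006506529084 5.407168827374503
[512.40347687 234.27723631  15.79875779] -1.7359006504502512 5.407168827374505
[0.49907883 0.31607117 0.14447076]
```

```bash
python3 -m creep '[[[0.5,-0.5,25,0.5],[0,0,25,0],[0,0,20,0],[0,0,12,0],[0,0,5,0],[0,0,0,0]]]' 1
python3 to.py .513 .2318 .117 88.3
python3 -m creep '[[[0,0,0,0],[0,0,0,0],[0,0,0,0],[0,0,0,0],[0,0,0,0],[0,0,0,0]]]' 0
python3 to.py .513 .2318 .117 88.3
```

```text
time: 2.9
tool_pos: [0.5133, 0.232, 0.1187]
ee_rot: [3.141, -0.0, 1.54]
wrist_force: [-0.2, -0.0, 0.8]
width: 0.0938
pos [0.5133 0.232  0.1187] rot [ 1.7998e+02 -1.0000e-02  8.8230e+01] j6 20.3 F [-0.2 -0.   0.8] w 0.0938 t 2.9
shift mm [-0.2 -0.3  1.7] turn -0.07
time: 3.65
tool_pos: [0.5131, 0.232, 0.1185]
ee_rot: [-3.142, -0.0, 1.54]
wrist_force: [-1.0, 0.0, -0.4]
width: 0.0376
pos [0.5131 0.232  0.1185] rot [-180.     -0.     88.22] j6 20.3 F [-1.   0.  -0.4] w 0.0376 t 3.65
shift mm [-0.2 -0.1  1.5] turn -0.08
```

```bash
python3 -m creep '[[[0,0,0,0],[0,0,0,0],[0,0,0,0],[0,0,-5,0],[0,0,-20,0],[0,0,-40,0],[0,0,-45,0],[0,0,-30,0]]]' 0
python3 to.py .573 -.162 .26 88.3
```

```text
time: 4.65
tool_pos: [0.5137, 0.2321, 0.2612]
ee_rot: [3.139, -0.001, 1.539]
wrist_force: [0.5, 0.3, -1.8]
width: 0.0322
pos [0.5137 0.2321 0.2612] rot [ 1.7983e+02 -6.0000e-02  8.8210e+01] j6 20.3 F [ 0.5  0.3 -1.8] w 0.0322 t 4.65
shift mm [-392.    71.6    1. ] turn -0.09
```

```bash
python3 -m creep '[[[-30,5,0,0],[-50,9,0,0],[-58,11,0,0],[-58,11,0,0],[-58,11,0,0],[-58,11,0,0],[-50,9,0,0],[-30,5,0,0]]]' 0
python3 -m creep '[[[0,0,0,-10],[0,0,0,-10],[0,0,0,-10],[0,0,0,-10],[0,0,0,-10],[0,0,0,-10],[0,0,0,0],[0,0,0,0]]]' 0
python3 to.py .573 -.162 .26 148.3
python3 - <<'E'
from h import *
for n in('side','wrist','top'):
    s=snapshot(n); save(s,n+'2'); np.savez(n+'2.npz',**s)
E
```

```text
time: 5.65
tool_pos: [0.5727, -0.1648, 0.2579]
ee_rot: [-3.141, 0.0, 1.537]
wrist_force: [0.2, 0.0, -2.5]
width: 0.032
time: 6.65
tool_pos: [0.5729, -0.1621, 0.2584]
ee_rot: [3.142, -0.0, 2.584]
wrist_force: [0.2, 0.2, -1.3]
width: 0.0322
pos [ 0.5729 -0.1621  0.2584] rot [ 1.8000e+02 -1.0000e-02  1.4807e+02] j6 -79.3 F [ 0.2  0.2 -1.3] w 0.0322 t 6.65
shift mm [-0.1  0.1 -1.6] turn -0.23
```

View pics/side2.png

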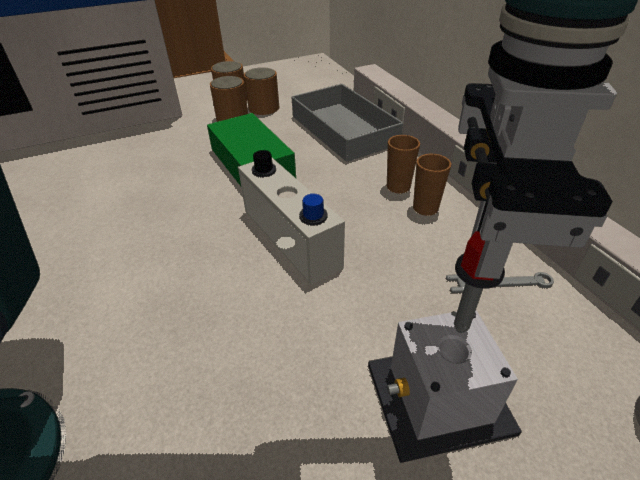

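View pics/wrist2.png

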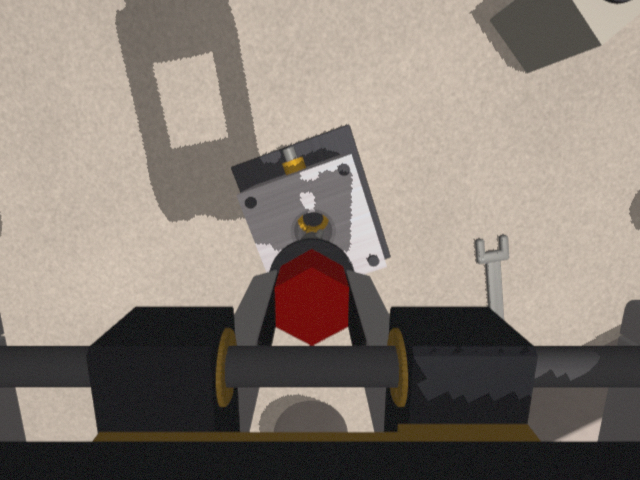

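Side view: plug held upright, its tip at about (462,328) just above the port at (455,349), with blue and black undisturbed. The wrist view shows the hex seated in the pads. I'll fit the stem's axis from side depth and compare the relative offset to the port in the same camera.

Run:
```python
from h import *; from scipy.optimize import least_squares
from m import red
for n in('side2','top2'):
    s=dict(np.load(n+'.npz')); w=cloud(s).reshape(-1,3)
    w=w[(np.hypot(w[:,0]-.573,w[:,1]+.162)<.03)]
    f=w[(w[:,2]>.135)&(w[:,2]<.24)]; print(n,len(f),f.min(0) if len(f) else '')
    p=w[(w[:,2]>.186)&(w[:,2]<.23)]
    if len(p)<50: continue
    z0=.19
    g=lambda x:np.hypot(p[:,0]-x[0]-x[2]*(p[:,2]-z0),p[:,1]-x[1]-x[3]*(p[:,2]-z0))-.009
    r=least_squares(g,[.573,-.162,0,0],loss='soft_l1',f_scale=.001); print(len(p),r.x.round(4),'foot',(r.x[:2]+r.x[2:]*(.148-z0)).round(4),np.abs(r.fun).mean())
    for a in np.arange(.145,.24,.01):
        q=p=w[(w[:,2]>a)&(w[:,2]<a+.01)]
        if len(q)>10: print(round(a,3),len(q),q.mean(0).round(4),np.ptp(q,0).round(4))
```

```text
side2 836 [ 0.56440801 -0.17420758  0.15345848]
521 [ 5.745e-01 -1.615e-01  2.000e-04 -2.200e-03] foot [ 0.5745 -0.1614] 0.0004049101181914339
0.155 33 [ 0.5685 -0.1656  0.1623] [0.0138 0.0119 0.0091]
0.165 93 [ 0.5688 -0.1648  0.1707] [0.0228 0.0242 0.0099]
0.175 136 [ 0.5689 -0.1654  0.1791] [0.0227 0.0245 0.0099]
0.185 106 [ 0.5686 -0.166   0.19  ] [0.0127 0.0165 0.0099]
0.195 118 [ 0.5691 -0.1662  0.2   ] [0.0135 0.015  0.0097]
0.205 118 [ 0.569  -0.166   0.2101] [0.0145 0.0161 0.0099]
0.215 123 [ 0.569  -0.1663  0.2199] [0.0145 0.0152 0.0097]
0.225 105 [ 0.5686 -0.1663  0.229 ] [0.014  0.0162 0.0084]
top2 183 [ 0.56263549 -0.17350215  0.16199462]
96 [ 0.572  -0.1625 -0.0103 -0.0008] foot [ 0.5725 -0.1624] 0.00031597593204045076
0.165 30 [ 0.5703 -0.1572  0.1711] [0.0224 0.0143 0.0091]
0.175 50 [ 0.5677 -0.1585  0.1785] [0.0216 0.0239 0.0083]
0.185 36 [ 0.5677 -0.1566  0.1902] [0.0131 0.0133 0.0095]
0.195 35 [ 0.5681 -0.1568  0.1999] [0.0163 0.012  0.0093]
0.205 26 [ 0.5677 -0.1556  0.2095] [0.0128 0.0092 0.0096]
```

```bash
python3 -m creep '[[[-0.3,0.5,15,0],[0,0,20,0],[0,0,8,0],[0,0,8,0],[0,0,8,0],[0,0,8,0],[0,0,0,0]]]' 0
python3 to.py .5734 -.1617 .1605 148.3
```

```text
time: 7.68
tool_pos: [0.5731, -0.1617, 0.1906]
ee_rot: [-3.141, -0.001, 2.587]
wrist_force: [0.1, -0.5, -1.1]
width: 0.0321
pos [ 0.5731 -0.1617  0.1906] rot [-1.7999e+02 -8.0000e-02  1.4821e+02] j6 -79.4 F [ 0.1 -0.5 -1.1] w 0.0321 t 7.675
shift mm [-0.3  0.2 30.1] turn -0.09
```

```bash
python3 -m creep '[[[0,0,12,0],[0,0,12,0],[0,0,12,0],[0,0,8,0],[0,0,4,0],[0,0,0,0]]]' 0
python3 -m creep '[[[0,0,1,0],[0,0,1,0],[0,0,1,0],[0,0,0.5,0],[0,0,0,0]]]' 0
python3 to.py .5734 -.1617 .1375 148.3
```

```text
time: 8.43
tool_pos: [0.5733, -0.1618, 0.1432]
ee_rot: [3.142, -0.0, 2.587]
wrist_force: [0.1, 0.1, -2.4]
width: 0.0318
time: 9.05
tool_pos: [0.5734, -0.1618, 0.1399]
ee_rot: [3.142, -0.0, 2.587]
wrist_force: [-0.9, -0.1, -1.7]
width: 0.032
pos [ 0.5734 -0.1618  0.1399] rot [ 1.8000e+02 -1.0000e-02  1.4822e+02] j6 -79.4 F [-0.9 -0.1 -1.7] w 0.032 t 9.05
shift mm [0.  0.1 2.4] turn -0.08
```

```bash
python3 -m creep '[[[0,0,1,0],[0,0,0,0]]]' 0
python3 -m creep '[[[0,0,1,0],[0,0,0,0]]]' 0
python3 -m creep '[[[0,0,0.7,0],[0,0,0,0]]]' 0
```

```text
time: 9.3
tool_pos: [0.5734, -0.1618, 0.1389]
ee_rot: [3.142, -0.0, 2.587]
wrist_force: [-0.5, -0.0, -1.9]
width: 0.032
time: 9.55
tool_pos: [0.5734, -0.1618, 0.1378]
ee_rot: [3.142, -0.0, 2.587]
wrist_force: [-0.2, -0.7, -1.6]
width: 0.0319
time: 9.8
tool_pos: [0.5734, -0.1618, 0.1372]
ee_rot: [3.142, -0.0, 2.587]
wrist_force: [-0.4, 0.1, -1.7]
width: 0.0319
```

```bash
python3 -m creep '[[[0,0,0.6,0],[0,0,0,0]]]' 0
python3 -m creep '[[[0,0,0.6,0],[0,0,0,0]]]' 0
```

```text
time: 10.05
tool_pos: [0.5735, -0.1618, 0.1369]
ee_rot: [3.141, 0.0, 2.587]
wrist_force: [-0.4, 0.1, -1.3]
width: 0.0315
time: 10.3
tool_pos: [0.5735, -0.1618, 0.1365]
ee_rot: [3.141, 0.001, 2.587]
wrist_force: [-0.4, -0.5, 0.1]
width: 0.0319
```

```bash
python3 -m creep '[[[0,0,0.6,0],[0,0,0,0]]]' 0
python3 -m creep '[[[0,0,0.6,0],[0,0,0,0]]]' 0
```

```text
time: 10.55
tool_pos: [0.5736, -0.1619, 0.1362]
ee_rot: [3.141, 0.001, 2.587]
wrist_force: [-1.2, 0.0, 3.7]
width: 0.0319
time: 10.8
tool_pos: [0.5738, -0.1619, 0.1358]
ee_rot: [3.141, 0.001, 2.587]
wrist_force: [-0.3, 0.2, 5.5]
width: 0.032
```

```bash
python3 -m creep '[[[0,0,0,5],[0,0,0,5],[0,0,0,5],[0,0,0,0]]]' 0; python3 -c "
from h import *;o=get_obs();print(o['wrist_torque'])"
```

```text
time: 11.3
tool_pos: [0.5746, -0.1623, 0.1366]
ee_rot: [3.14, 0.004, 2.324]
wrist_force: [0.1, 0.6, 7.1]
width: 0.0317
[-0.02487245  0.05838907 -0.07499023]
```

```bash
python3 -m creep '[[[0,0,0,5],[0,0,0,5],[0,0,0,5],[0,0,0,0]]]' 0; python3 -c "
from h import *;o=get_obs();print(o['wrist_torque'])"
```

```text
time: 11.8
tool_pos: [0.5746, -0.162, 0.1366]
ee_rot: [3.139, 0.003, 2.063]
wrist_force: [-0.3, 0.5, 7.2]
width: 0.0317
[ 0.13306335 -0.01002595 -0.04729476]
```

```bash
python3 -m creep '[[[0,0,0,5],[0,0,0,5],[0,0,0,5],[0,0,0,0]]]' 0; python3 -c "
from h import *;o=get_obs();print(o['wrist_torque'])"
```

```text
time: 12.3
tool_pos: [0.5746, -0.1619, 0.1366]
ee_rot: [3.138, 0.001, 1.801]
wrist_force: [-0.9, 1.0, 6.5]
width: 0.0318
[ 0.22791587  0.04772879 -0.06233627]
```

```bash
python3 -m creep '[[[0,0,0,5],[0,0,0,5],[0,0,0,5],[0,0,0,0]]]' 0; python3 -c "
from h import *;o=get_obs();print(o['wrist_torque'])"
```

```text
time: 12.8
tool_pos: [0.5749, -0.1615, 0.1363]
ee_rot: [3.137, -0.0, 1.539]
wrist_force: [1.0, 0.8, 4.4]
width: 0.0319
[ 0.19146163 -0.13965967  0.0012501 ]
```

```bash
python3 -m creep '[[[0,0,0,5],[0,0,0,5],[0,0,0,0]]]' 0; python3 -c "
from h import *;o=get_obs();print(o['wrist_torque'])"
```

```text
time: 13.18
tool_pos: [0.5734, -0.1618, 0.1339]
ee_rot: [-3.141, -0.0, 1.366]
wrist_force: [0.5, 0.1, -1.6]
width: 0.0319
[-0.14674977 -0.12928936 -0.03019817]
```

It has dropped in (z fell 2.4 mm, force back to the free value). I'll lower it into the slots.

```bash
python3 -m creep '[[[0,0,1,0],[0,0,1,0],[0,0,1,0],[0,0,0,0]]]' 0; python3 -c "
from h import *;o=get_obs();print(o['wrist_torque'])"
```

```text
time: 13.68
tool_pos: [0.5734, -0.1618, 0.1315]
ee_rot: [-3.141, -0.0, 1.365]
wrist_force: [1.2, -0.8, -0.8]
width: 0.0317
[-0.23999117 -0.07241409  0.00335911]
```

```bash
python3 -m creep '[[[0,0,1,0],[0,0,0,0]]]' 0; python3 -c "
from h import *;o=get_obs();print(o['wrist_torque'])"; python3 -m creep '[[[0,0,1,0],[0,0,0,0]]]' 0; python3 -c "
from h import *;o=get_obs();print(o['wrist_torque'])"
```

```text
time: 13.92
tool_pos: [0.5734, -0.1619, 0.1309]
ee_rot: [3.142, 0.0, 1.365]
wrist_force: [0.4, -0.1, -0.9]
width: 0.0317
[-0.23246644  0.02697731 -0.02921226]
time: 14.18
tool_pos: [0.5735, -0.1619, 0.1307]
ee_rot: [3.141, 0.0, 1.365]
wrist_force: [-1.1, 0.0, 3.5]
width: 0.0315
[-0.14671183  0.39544502  0.00655536]
```

```bash
python3 -m creep '[[[0,0,0,4],[0,0,0.3,4],[0,0,0.3,4],[0,0,0,0]]]' 0; python3 -c "
from h import *;o=get_obs();print(o['wrist_torque'])"
```

```text
time: 14.68
tool_pos: [0.5739, -0.1617, 0.1298]
ee_rot: [3.14, -0.001, 1.157]
wrist_force: [0.8, -0.2, 4.1]
width: 0.0318
[-0.0360106   0.05588873 -0.0344793 ]
```

```bash
python3 -m creep '[[[0,0,0.3,4],[0,0,0.3,4],[0,0,0.3,4],[0,0,0,0]]]' 0; python3 -c "
from h import *;o=get_obs();print(o['wrist_torque'])"
```

```text
time: 15.18
tool_pos: [0.5738, -0.1617, 0.1289]
ee_rot: [3.141, -0.001, 0.948]
wrist_force: [-0.6, 0.3, 4.5]
width: 0.0318
[-0.02604059 -0.06353864 -0.0469438 ]
```

```bash
python3 -m creep '[[[0,0,0.3,4],[0,0,0.3,4],[0,0,0.3,4],[0,0,0,0]]]' 0; python3 -c "
from h import *;o=get_obs();print(o['wrist_torque'])"; python3 -m creep '[[[0,0,0.3,4],[0,0,0.3,4],[0,0,0,0]]]' 0; python3 -c "
from h import *;o=get_obs();print(o['wrist_torque'],o['joint_positions'][5])"
```

```text
time: 15.68
tool_pos: [0.5738, -0.1619, 0.128]
ee_rot: [3.141, -0.001, 0.739]
wrist_force: [0.9, -0.7, 4.3]
width: 0.0317
[ 0.02166495  0.00190038 -0.01730412]
time: 16.05
tool_pos: [0.5736, -0.1618, 0.1273]
ee_rot: [3.141, -0.001, 0.6]
wrist_force: [-0.1, 0.4, 4.9]
width: 0.0318
[ 0.00314166 -0.01326632 -0.01536257] 0.6009970000848693
```

```bash
python3 -m creep '[[[0,0,0.3,4],[0,0,0.3,4],[0,0,0,0]]]' 0; python3 -c "
from h import *;o=get_obs();print(o['wrist_torque'])"; python3 -m creep '[[[0,0,0.3,4],[0,0,0.3,4],[0,0,0,0]]]' 0; python3 -c "
from h import *;o=get_obs();print(o['wrist_torque'],o['joint_positions'][5])"
```

```text
time: 16.42
tool_pos: [0.5737, -0.1619, 0.1267]
ee_rot: [3.141, -0.001, 0.46]
wrist_force: [0.9, 0.5, 4.7]
width: 0.0319
[-0.07659301 -0.03458996 -0.09980777]
time: 16.8
tool_pos: [0.5736, -0.1619, 0.1261]
ee_rot: [3.141, -0.001, 0.321]
wrist_force: [0.3, 0.5, 5.2]
width: 0.0317
[ 0.00652645  0.09244671 -0.01995787] 0.8799614534321358
```

```bash
python3 -m creep '[[[0,0,0.3,4],[0,0,0,0]]]' 0; python3 -c "
from h import *;o=get_obs();print(o['wrist_torque'])"; python3 -m creep '[[[0,0,0.3,4],[0,0,0,0]]]' 0; python3 -c "
from h import *;o=get_obs();print(o['wrist_torque'],o['joint_positions'][5])"
```

```text
time: 17.05
tool_pos: [0.5736, -0.1619, 0.1259]
ee_rot: [3.141, -0.001, 0.251]
wrist_force: [0.6, -0.3, 5.3]
width: 0.0314
[-0.04598531  0.01947979  0.0083147 ]
time: 17.3
tool_pos: [0.5736, -0.1619, 0.1256]
ee_rot: [3.141, -0.001, 0.181]
wrist_force: [0.7, -0.5, 5.7]
width: 0.0318
[-0.04102136  0.02355975 -0.07621892] 1.0195516607683914
```

```bash
for i in 1; do python3 -m creep '[[[0,0,0.3,4],[0,0,0,0]]]' 0; python3 -c "
from h import *;o=get_obs();print(o['wrist_torque'])"; python3 -m creep '[[[0,0,0.2,3],[0,0,0,0]]]' 0; python3 -c "
from h import *;o=get_obs();print(o['wrist_torque'],o['joint_positions'][5]);s=snapshot('side');save(s,'side3');np.savez('side3.npz',**s)
cv2.imwrite('pics/crop3.png',cv2.resize(cv2.imread('pics/side3.png')[220:420,370:570],None,fx=3,fy=3))"; done
```

```text
time: 17.55
tool_pos: [0.5736, -0.162, 0.1255]
ee_rot: [3.141, -0.001, 0.111]
wrist_force: [0.5, 0.1, 6.0]
width: 0.0317
[ 0.04614487  0.20234347 -0.03787254]
time: 17.8
tool_pos: [0.5735, -0.1619, 0.1255]
ee_rot: [3.141, -0.001, 0.059]
wrist_force: [0.4, 0.2, 6.4]
width: 0.0318
[ 0.10040513  0.21822108 -0.0463821 ] 1.1416799802516775
```

View pics/crop3.png

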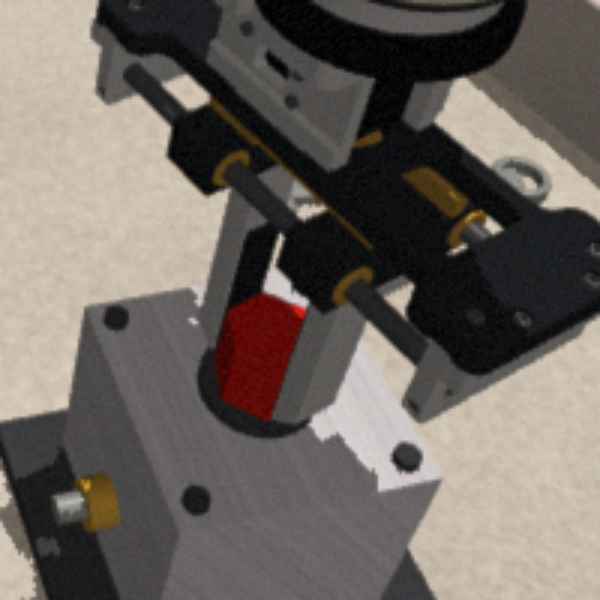

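Picture: the flange sits flat on the cell's top face, z has stalled at 0.1255 (the predicted home height). A few degrees more to snug it.

```bash
T='from h import *;o=get_obs();print(o["wrist_torque"],o["joint_positions"][5])'; python3 -m creep '[[[0,0,0,4],[0,0,0,0]]]' 0; python3 -c "$T"; python3 -m creep '[[[0,0,0,4],[0,0,0,0]]]' 0; python3 -c "$T"
```

```text
time: 18.1
tool_pos: [0.5735, -0.1619, 0.1254]
ee_rot: [3.141, -0.001, -0.011]
wrist_force: [-0.6, 0.4, 6.6]
width: 0.0321
[ 0.11442992  0.20489335 -0.07974598] 1.21162865416883
time: 18.35
tool_pos: [0.5735, -0.1619, 0.1254]
ee_rot: [3.141, -0.001, -0.081]
wrist_force: [-0.2, -0.3, 5.4]
width: 0.0317
[ 0.13057929  0.22430233 -0.07109565] 1.281405871894746
```

```bash
T='from h import *;o=get_obs();print(o["wrist_torque"],o["joint_positions"][5])'; python3 -m creep '[[[0,0,0,4],[0,0,0,0]]]' 0; python3 -c "$T"; python3 -m creep '[[[0,0,0,3],[0,0,0,0]]]' 0; python3 -c "$T"
```

```text
time: 18.6
tool_pos: [0.5735, -0.1619, 0.1255]
ee_rot: [3.142, -0.001, -0.151]
wrist_force: [-0.2, 0.5, 6.2]
width: 0.0317
[ 0.1366457   0.20915665 -0.04711649] 1.3512741893457787
time: 18.85
tool_pos: [0.5735, -0.1618, 0.1254]
ee_rot: [-3.141, -0.001, -0.203]
wrist_force: [-0.4, 1.1, 5.9]
width: 0.0314
[ 0.18104653  0.24985016 -0.09464677] 1.4034881847121086
```

```bash
T='from h import *;o=get_obs();print(o["wrist_torque"],o["joint_positions"][5])'; python3 -m creep '[[[0,0,0,3],[0,0,0,0]]]' 0; python3 -c "$T"; python3 -m creep '[[[0,0,0,3],[0,0,0,0]]]' 0; python3 -c "$T;s=snapshot('side');save(s,'side4')
cv2.imwrite('pics/crop4.png',cv2.resize(cv2.imread('pics/side4.png')[220:420,370:570],None,fx=3,fy=3))"
```

```text
time: 19.1
tool_pos: [0.5734, -0.1616, 0.1254]
ee_rot: [-3.141, -0.0, -0.255]
wrist_force: [-0.4, 0.9, 7.0]
width: 0.0318
[ 0.21596856  0.25474753 -0.14062415] 1.4557291828780614
time: 19.35
tool_pos: [0.5734, -0.1615, 0.1254]
ee_rot: [-3.141, -0.0, -0.307]
wrist_force: [0.3, 1.0, 7.2]
width: 0.0318
[0.23848098 0.34951382 0.07186711] 1.5078960807070843
```

View pics/crop4.png

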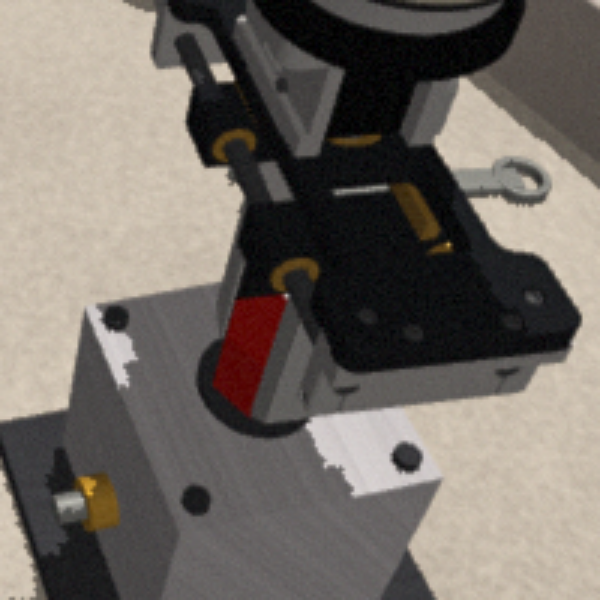

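The flat has turned with the jaws and the flange looks flush. I'll check heights in depth before letting go.

Run:
```python
from h import *
s=snapshot('side'); w=cloud(s); r=np.hypot(w[...,0]-.574,w[...,1]+.1618); c=s['color'].astype(int)
z=w[...,2]
f=(r>.0195)&(r<.0225)&(z>.1)&(z<.14)&(c.max(2)<70); print('flange',f.sum(),np.percentile(z[f],[10,25,50,75,90]).round(4))
t=(r>.03)&(r<.045)&(abs(z-.115)<.003); print('top',np.median(z[t]).round(4))
```

```text
flange 192 [0.1159 0.1177 0.1198 0.1207 0.1216]
top 0.1154
```

```bash
python3 -m creep '[[[0,0,-1,0],[0,0,0,0],[0,0,0,0],[0,0,0,0],[0,0,0,0],[0,0,0,0],[0,0,0,0],[0,0,0,0]]]' 1
python3 -m creep '[[[0,0,-5,0],[0,0,-25,0],[0,0,-40,0],[0,0,-40,0],[0,0,-20,0],[0,0,0,0]]]' 1
python3 - <<'E'
from h import *
for n in('side','top'):
    s=snapshot(n); save(s,n+'5'); w=cloud(s); c=s['color'].astype(int); z=w[...,2]
    r=np.hypot(w[...,0]-.574,w[...,1]+.1618)
    m=(c[...,0]>70)&(c[...,1]<60)&(c[...,2]<60)&(r<.04)&(z>.148); print(n,m.sum(),'head top',np.median(z[m]).round(4),w[m].mean(0).round(4))
    f=(r>.0195)&(r<.0225)&(z>.1)&(z<.14)&(c.max(2)<70); t=(r>.03)&(r<.045)&(abs(z-.115)<.003)
    print('flange',np.percentile(z[f],[25,50,75]).round(4) if f.sum() else 0,'top',np.median(z[t]).round(4))
E
```

```text
time: 20.45
tool_pos: [0.5734, -0.1618, 0.1256]
ee_rot: [-3.142, -0.0, -0.31]
wrist_force: [-0.7, 1.0, 0.4]
width: 0.0939
time: 21.2
tool_pos: [0.5744, -0.1622, 0.2584]
ee_rot: [3.141, -0.005, -0.31]
wrist_force: [-0.1, 0.4, 0.3]
width: 0.0941
side 664 head top 0.1523 [ 0.5752 -0.166   0.173 ]
flange [0.118  0.1198 0.1207] top 0.1154
top 331 head top 0.1525 [ 0.5723 -0.16    0.1525]
flange [0.1195 0.1205 0.1214] top 0.1156
```

View pics/side5.png

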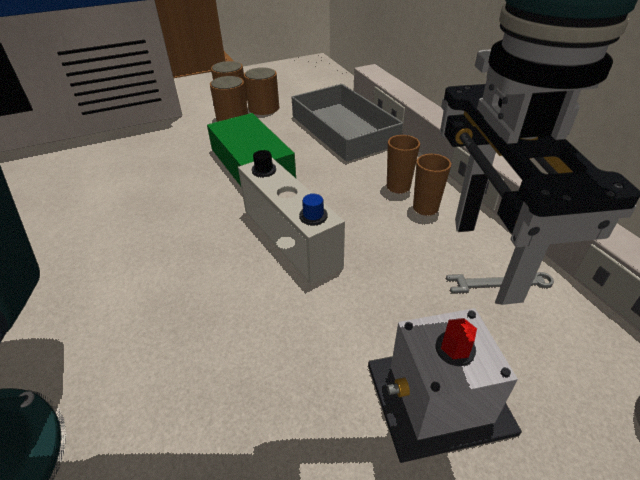

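The plug stands upright at about (459,340) with its flange on the cell, blue and black are still in the stand, and the gripper is clear. Handing in.

```bash
python3 -c "
from h import *
print(ticket.close_job())"
```

```text
the job is handed in; nothing more can be done
None
```

The red plug is screwed home in the test cell and released, and I handed the job in at about 21 s of the 61 s allowed. I lowered it onto the ring at about 7 N and turned it clockwise. It dropped into the slots after about 70°, and I then turned it a further 96° while letting it down.

**Last checks**
- The flange top measured 0.1198 m (side) and 0.1205 m (top), against a cell face at 0.1154–0.1156 m. For a 5 mm flange that puts it flush.
- The head top measured 0.1523–0.1525 m, where 0.152 m was expected. The plug looks upright in the side view.
- Blue and black are still in the stand by eye; I did not measure their positions.
- The gripper is open and well clear. The force readings I took stayed under about 8 N throughout.

**What disagreed**
- I never felt the hard stop. The plug stopped sinking about 72° after the drop, and I turned it roughly 24° more with hardly any torque, against the 40–70° given for the flange to meet the face.
- The cameras differed by up to about 5 mm on the red head's position, so I used a middle value. The insertion still met no side force.

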